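# Clear the dust fan and spin it to check that it runs free

## Robot

A 6-joint arm with a two-finger parallel gripper is mounted at the origin on a cart in front of the work surface, level with it; the furniture and walls round the work are solid. World frame = base frame: x ahead of the robot, y to its left, z up, the work surface at z = 0. Lengths are in m, angles in rad, forces in N, time in s.
With the tool pointing down it reaches from about 0.2 to 0.875 m from the base axis. Payload 3.4 kg.
Tool frame: the origin (TCP) lies between the finger pads; the fingertips stand 25 mm ahead of it and the grasp point (between the pads) lies 6 mm ahead of it (r.nose_length is the z of the fingertips in the tool frame, in m); z points along the fingers, y is the line along which they close (so a half turn about z gives the same grasp; the last joint's range is limited). The gripper opens to 94 mm and grips with 3 to 60 N. Pads are 16 mm wide; open, the fingers measure 119 mm over their backs; the gripper's body (75 mm by 177 mm) begins 78 mm behind the grasp point.
Start: joints at [-1.349, 0.276, 1.505, -0, 1.361, -0.121], TCP at [0.193, -0.542, 0.204] pointing down, gripper open.
Joint ranges: [-2.89, 2.89], [-0.75, 2.08], [0.22, 2.7], [-1.18, 4.32], [0.11, 2.71], [-2.7, 2.7]. Speed limits (rad/s): [2.57, 2.57, 3.14, 3.14, 3.14, 3.14].

## Interface

Orientations are given as a unit quaternion [w, x, y, z].
In Python, from plant import r, gripper_to, inverse_kinematics, vision, models, telemetry gives the robot as it stands. Calls block until the motion is done:
- r.move_to(position, orientation): joint-space move of the TCP to a pose.
- r.move_l(position, rot=None, vel=0.15, guard=None): straight line of the TCP; rot=None keeps the orientation; vel is the mean speed in m/s. With guard (N) it stops when the force on the tool has changed by that much, and returns True; else False.
- r.movej(angles): joint-space move.
- gripper_to(opening, f_grip=None): finger opening in m; f_grip is the grip in N (None keeps the last); returns when the fingers have stopped.
- r.hold(seconds).
- inverse_kinematics(position, orientation): joint angles nearest the present ones, or None.
- vision.snapshot(name): name is "scene" or "side" or "wrist"; returns the picture (420x560x3 uint8, red, green, blue); there is no depth.
- vision.get_calibration(name): a dict with "fx", "fy", "cx", "cy" (pixels), "position" and "orientation" of the camera in the world. Camera axes: x right, y down, z forward; pixel columns grow to the right and rows downward; lengths in m; the calibration is good to about 2 mm. A picture is of the moment at which its call begins: read the wrist's pose just before it. get_calibration takes no time and is no camera call; for the wrist camera it gives the pose at the moment of the call.
A pose or a line that the arm cannot do raises r.PlanningError and nothing moves.
- r.sign_off(): hands the job in; it is judged then, once.
Trained networks look in the newest picture that a camera, given by its name, has taken for a name from the list of things; names that differ only in an ending like _2 or _b are one class to them, and where a whole thing is asked for, a point or a joint stands for the part that bears it (a point fixed in the world has none). Each returns a list of dicts, best first, with "score" (0 to 1); they miss things now and then, are a little off and sometimes report something else, mostly with a low value. They report only what shows in the picture. A call takes as long as a camera call.
- models.boxes_of(thing, camera): "at" ([x, y, z] in m, in world coordinates, good to about 4 mm: the middle of the surface that is visible of it).
- models.regions_of(thing, camera): "pixels" (420x560 bool, what is visible of it).
- models.mark_of(thing, camera): "at" ([x, y, z] in m, in world coordinates, good to about 4 mm: a listed point, or the origin of a listed thing).
Readings, each from a call of its own:
- telemetry.current_t(): time.
- telemetry.current_joints(): joint angles.
- telemetry.current_dq(): joint speeds.
- telemetry.current_joint_efforts(): joint torques, N m.
- telemetry.current_ee_pos(): TCP position.
- telemetry.current_tool_rot(): TCP orientation.
- telemetry.current_wrist_force(): force on the tool from outside, world axes, zero at the start.
- telemetry.current_torque(): the same for the moment, N m.
- telemetry.current_opening(): finger opening in m.
- telemetry.current_finger_force(): force on a finger pad.
Only numpy, scipy, OpenCV 4.12 (cv2) and the standard library are available. Lean on these libraries where they do the work, as an engineer would, in place of code of your own. Each camera call takes 0.05 s, during which the arm holds its last target. There are 200 camera calls.

## Task

A wooden offcut has fallen into the mouth of the leaning dust fan: take it out and leave it lying flat on the floor of the open plastic tray. Then spin the fan wheel by hand to check that it turns freely: give it a push so that it runs on untouched for well over a second and has made at least one whole turn (either way round), and wait until it stands still again. Do not knock the clear visor, and leave the other things where they are.

Things in the scene. Friction and masses are not known exactly. Their poses are not given: they have to be found in the camera images.
- fan: dust fan: grey drum, 178 mm outside, 85 mm inside radius, on a steel base plate 190 x 200 mm, fixed to the table; origin under the base. The drum's axis leans 30 degrees from vertical towards the robot. The lip stands 14 mm above the wheel's rim, but at the lowest point of the mouth a chip slot, 30 degrees to either side, is cut down to 2 mm below the rim's top
- mouth (a point): point on the fan wheel's axis in the plane of the top of the wheel's rim. Axes: z along the axis out of the mouth (up and towards the robot), x uphill across the mouth (up and away from the robot), y level, to the left seen from the robot
- wheel (a joint): angle of the fan wheel (rad), growing counter-clockwise seen into the mouth; no stops, counts on past a turn; at the start -0.78 to 0.78. At 0 its four blades point along +x, +y, -x, -y of point mouth. About 0.4 kg, good bearings: after a push it runs on and stops by itself in some 3 to 12 s
- wheel_top (a point): the aluminium fan wheel's middle (same point as point mouth, but turning with the wheel; blades along its x and y). Hub radius 16 mm; four straight radial blades 4 mm thick from hub to rim; rim ring radius 70 to 79 mm, 6 mm thick. The blades' upper edges lie 2 mm below the rim's top and go 37 mm deep; between them it is open down to a back disc 39 mm below the rim's top
- offcut_mid (a point): centre of a square-edged offcut of pale wood, 16 x 130 x 12 mm along its x, y and z axes, 20 g. At the start it lies level across the lower part of the wheel, flat on the rim ring, its ends against the drum's wall, its z along the fan's axis. The chip slot leaves room for a finger on its lower side; rim and blades are right beneath it
- offcut: the same offcut; the origin lies at the middle of its underside
- visor_edge (a point): middle of the outer aluminium edge of the clear visor, 117 mm out (along z of point mouth) from point mouth and 95 mm uphill
- visor: clear plastic visor with aluminium edges over the upper edge of the fan's mouth, to be left unstruck: a curved sheet at radius 94 to 99 mm round the fan's axis, 45 degrees to either side of uphill, reaching out to 117 mm above the wheel's rim, so that the mouth is reached along its axis rather than from straight above. Origin on the axis, 52 mm behind point mouth
- tray: open plastic tray, rim 140 (x) x 170 (y) mm, 54 mm high, standing loose on the table; origin under its middle. Inside: floor 3 mm above the table, clear width 112 mm in x and 140 mm in y between the walls, so that the offcut lies flat most easily when turned some 30 degrees from the tray's y
- chisel: bench chisel with a wooden handle, 248 x 27 x 30 mm, lying flat; origin under its middle. A bystander
- sanding_block: cork sanding block, 112 x 67 x 30 mm, lying flat; origin under its middle. A bystander
- glue_bottle: squeeze bottle of glue with a pointed nozzle, 67 mm wide, 190 mm tall, standing; origin under its middle. A bystander
- screwdriver: screwdriver, 200 mm long, handle 29 mm thick, lying; origin under its middle. A bystander
- caliper: digital caliper, 190 x 62 x 14 mm, lying flat; origin under its middle. A bystander

How it is judged:
On the way, in this order (a step that is already met when the one before it is completed fails the run):
1. the offcut lies flat on the tray's floor, released (x of offcut_mid in the frame of tray between -0.05 and 0.05 m and y of offcut_mid in the frame of tray between -0.05 and 0.05 m and z of offcut_mid in the frame of tray below 0.018 m and angle between tray's own z axis and vertical below 0.15 rad and contact force between the fingers and offcut below 0.05 N and linear speed of offcut below 0.05 m/s), for 0.2 s.
2. the wheel runs on by itself, faster than 0.8 rad/s with nothing touching it, for 1 s ((velocity of joint wheel above 0.8 rad/s or velocity of joint wheel below -0.8 rad/s) and contact force between wheel and anything else below 0.02 N), for 1 s.
At the end, for the whole second after the job is handed in: The offcut lies flat on the upright tray's floor (centre within 50 mm of the tray's middle in its x and y, under 18 mm above its underside), released, at rest; the wheel has made a whole turn or more either way (joint beyond 5.4 or -5.4 rad) and stands still (under 0.05 rad/s) (all of step 1 and (value of joint wheel above 5.4 rad or value of joint wheel below -5.4 rad) and velocity of joint wheel between -0.05 and 0.05 rad/s); the robot touches nothing.
It fails at once if the clear visor is knocked (more than 5 N) (contact force between any of the arm, the fingers and visor above 5 N).
It fails at once if a bystander is moved by more than 30 mm (distance of any of chisel, sanding_block, glue_bottle, screwdriver, caliper from where it was at the start of the episode above 0.03 m).
It also fails if it takes over 72 s, if anything falls off the work surface, if the arm or the gripper's body presses on something with over 40 N, if the wrist force passes 120 N, or if a joint passes its speed limit or range.

## Working session

There is one attempt and no reset: what is moved stays moved. The work goes in short steps, each a Python script; the robot and the scene stay as the last script left them, time stands still between calls to the robot, and variables do not carry over. Pictures are saved under pics/ and viewed, at most 10 in all, crops included, and the job is handed in when it is done.

```bash
mkdir -p pics; ls
python3 - <<'E'
from plant import r, vision, models, telemetry
import cv2, numpy as np
for c in ("scene","side"):
    im=vision.snapshot(c); cv2.imwrite(f"pics/{c}0.png",im[:,:,::-1])
    for n in ["mouth","offcut_mid","visor_edge","tray","fan"]:
        print(c,n,[(np.round(d["at"],4).tolist(),round(d["score"],2)) for d in models.mark_of(n,c)[:2]])
    if c=="scene":
        for n in ["chisel","sanding_block","glue_bottle","screwdriver","caliper"]:
            print(n,[(np.round(d["at"],3).tolist(),round(d["score"],2)) for d in models.mark_of(n,c)[:1]])
print(telemetry.current_t())
E
```

```text
pics
scene mouth [([0.5944, -0.2739, 0.1326], 0.91), ([0.3958, 0.109, 0.0001], 0.16)]
scene offcut_mid [([0.5538, 0.1326, -0.0032], 0.59)]
scene visor_edge [([0.6185, -0.2713, 0.2836], 0.57)]
scene tray [([0.5558, 0.1334, -0.0047], 0.65), ([0.5955, -0.2712, 0.1292], 0.33)]
scene fan [([0.6029, -0.2732, -0.0042], 0.9)]
chisel [([0.456, 0.298, 0.0], 0.6)]
sanding_block [([0.416, -0.082, -0.003], 0.75)]
glue_bottle [([0.754, -0.073, 0.0], 0.93)]
screwdriver [([0.396, 0.108, -0.003], 0.69)]
caliper [([0.362, -0.29, -0.002], 0.81)]
side mouth [([0.5962, -0.2702, 0.1285], 0.86)]
side offcut_mid [([0.5508, -0.2774, 0.1127], 0.58), ([0.6089, -0.2653, -0.0008], 0.54)]
side visor_edge [([0.6183, -0.2721, 0.2788], 0.68), ([0.5964, -0.271, 0.1326], 0.27)]
side tray [([0.5527, 0.1358, 0.0001], 0.9)]
side fan [([0.6069, -0.2696, -0.0001], 0.6), ([0.7533, -0.0697, -0.003], 0.53)]
0.85
```

View pics/scene0.png

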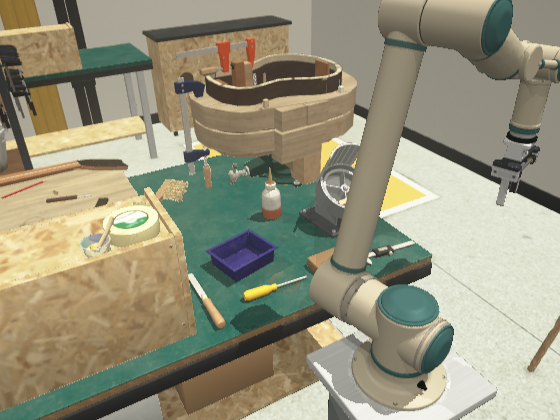

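View pics/side0.png

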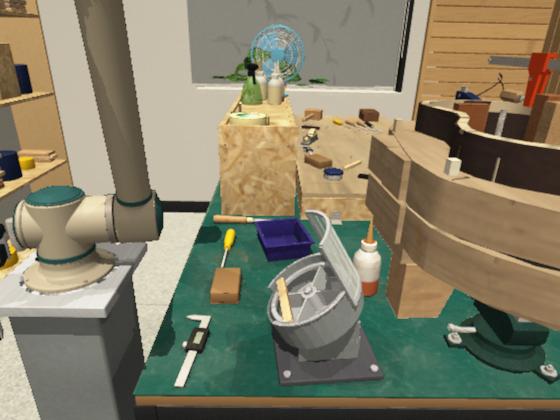

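```bash
cat > h.py <<'E'
import numpy as np, cv2
from scipy.spatial.transform import Rotation as R
from plant import r, gripper_to, inverse_kinematics, vision, models, telemetry as T
def wxyz(M):
    q=R.from_matrix(M).as_quat(); return np.array([q[3],q[0],q[1],q[2]])
def mat(q): return R.from_quat([q[1],q[2],q[3],q[0]]).as_matrix()
def fanR(yaw):  # columns: mouth axes in world
    s,c=.5,3**.5/2
    return R.from_euler('z',yaw).as_matrix()@np.array([[c,0,-s],[0,1,0],[s,0,c]])
def toolR(F,a=0.): # tool z into the mouth, tool y along mouth x turned by a about mouth z
    A=F@R.from_euler('z',a).as_matrix()
    return np.column_stack([A[:,1],A[:,0],-A[:,2]])
def proj(P,cal):
    K=np.array([[cal["fx"],0,cal["cx"]],[0,cal["fy"],cal["cy"]],[0,0,1]])
    p=(np.atleast_2d(P)-cal["position"])@mat(cal["orientation"])
    p=p@K.T; return p[:,:2]/p[:,2:]
def rectify(im,cal,M,F,z,half=.1,n=500): # view onto plane z of the mouth; uphill = up, left = +y
    c=np.array([[half,half],[half,-half],[-half,-half],[-half,half]])
    W=np.array([M+F@[x,y,z] for x,y in c])
    H=cv2.getPerspectiveTransform(proj(W,cal).astype(np.float32),np.float32([[0,0],[n,0],[n,n],[0,n]]))
    return cv2.warpPerspective(im,H,(n,n))
E
python3 - <<'E'
from h import *
M=np.array([.5955,-.272,.1305]); F=fanR(0)
P=M+F@[-.03,0,.2]
for a in (0,np.pi):
    print(a,inverse_kinematics(P,wxyz(toolR(F,a))))
q=min([wxyz(toolR(F,a)) for a in (0,np.pi)],key=lambda q:(lambda j:9 if j is None else abs(j[5]))(inverse_kinematics(P,q)))
r.move_to(P,q)
cal=vision.get_calibration("wrist"); im=vision.snapshot("wrist"); print(cal, mat(cal["orientation"]).round(2).tolist())
for n in ["mouth","offcut_mid","visor_edge","fan"]:
    print(n,[(np.round(d["at"],4).tolist(),round(d["score"],2)) for d in models.mark_of(n,"wrist")[:2]])
cv2.imwrite("pics/w1.png",np.hstack([im[:,:,::-1]])); np.savez("w1.npz",im=im,**cal); print(T.current_t())
E
```

```text
0 [-0.96300833 -0.03603122  1.79549842  0.47552306  1.11198155 -1.11830132]
3.141592653589793 [-0.96300833 -0.03603122  1.79549842  0.47552306  1.11198155  2.02329134]
{'fx': 323.5343974876397, 'fy': 323.5343974876397, 'cx': 276.82660428077304, 'cy': 209.67685442124804, 'position': array([ 0.37871458, -0.19789005,  0.44363974]), 'orientation': array([ 0.12702207,  0.95769022, -0.03398923,  0.25600699])} [[0.87, -0.13, 0.48], [-0.0, -0.97, -0.26], [0.5, 0.23, -0.84]]
mouth [([0.5928, -0.2718, 0.1312], 0.71)]
offcut_mid [([0.5482, -0.281, 0.1153], 0.61)]
visor_edge [([0.6154, -0.2655, 0.2769], 0.68)]
fan [([0.6066, -0.2706, -0.002], 0.76)]
2.5417
```

View pics/w1.png

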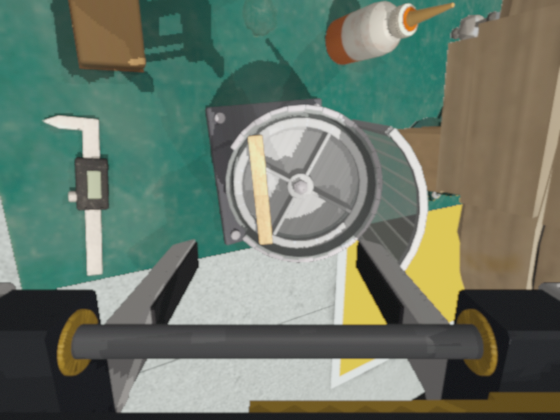

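Run:
```python
from h import *
d=np.load("w1.npz"); cal={k:d[k] for k in d.files if k!="im"}; im=d["im"]
m=models.regions_of("offcut","wrist")[0]; print(m["score"])
M=np.array([.5945,-.272,.1308])
def ray(px,n,p0):
    v=mat(cal["orientation"])@[(px[0]-cal["cx"])/cal["fx"],(px[1]-cal["cy"])/cal["fy"],1]
    C=cal["position"]; return C+v*((p0-C)@n)/(v@n)
mk=m["pixels"].astype(np.uint8); c=max(cv2.findContours(mk,0,1)[0],key=cv2.contourArea)
yaw=0
for _ in range(6):
    F=fanR(yaw); p0=M+F@[0,0,.012]
    P=(np.array([ray(q,F[:,2],p0) for q in c[:,0]])-M)@F
    box=cv2.minAreaRect((P[:,:2]*1000).astype(np.float32))
    vx,vy,_,_=cv2.fitLine((P[:,:2]*1000).astype(np.float32),2,0,.01,.01).ravel()
    da=np.arctan(-vx/vy); print(np.degrees(yaw),box,np.degrees(da)); yaw+=da
F=fanR(yaw)
print("hub",ray((301,185),F[:,2],M), (ray((301,185),F[:,2],M)-M)@F)
v=rectify(im,cal,M,F,0); 
for a,p in ((250,250),):cv2.drawMarker(v,(a,p),(255,0,0),0,14,1)
cv2.circle(v,(250,250),int(.079*2500),(255,0,0),1)
cv2.imwrite("pics/rect1.png",v[:,:,::-1])
```

```text
0.77
0.0 ((-50.30937957763672, -3.0825958251953125), (19.55272674560547, 131.24647521972656), 5.527184009552002) 5.1543446
5.1543446 ((-50.41686248779297, 0.83441162109375), (19.467809677124023, 132.56277465820312), 0.8000668287277222) 0.48683286
5.6411777 ((-50.41290283203125, 1.205780029296875), (19.458871841430664, 132.70028686523438), 0.3533090353012085) 0.045848552
5.687026 ((-50.41240310668945, 1.2407608032226562), (19.458026885986328, 132.71334838867188), 0.3112335205078125) 0.004314175
5.69134 ((-50.41236877441406, 1.2440414428710938), (19.45793914794922, 132.71456909179688), 0.3072735369205475) 0.00040730686
5.6917477 ((-50.4123649597168, 1.244354248046875), (19.457927703857422, 132.71469116210938), 0.3068993389606476) 3.8476654e-05
hub [ 0.59254703 -0.26978401  0.1298049 ] [-1.99019762e-03  2.39875032e-03 -1.73858456e-18]
```

View pics/rect1.png

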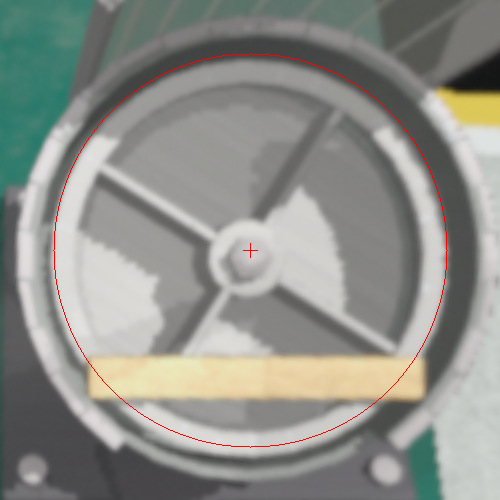

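```bash
cat >> h.py <<'E'
M=np.array([.5945,-.272,.1308]); YAW=np.radians(5.7); F=fanR(YAW)
TIP=r.nose_length
def tip(x,y,z): return M+F@[x,y,z+TIP]   # TCP for fingertips at (x,y,z) of the mouth
E
python3 - <<'E'
from h import *
q=wxyz(toolR(F))
gripper_to(.040,15)
r.move_to(tip(-.047,.001,.06),q)
print("free",T.current_wrist_force().round(2))
print(r.move_l(tip(-.047,.001,.018),vel=.1), r.move_l(tip(-.047,.001,.002),vel=.03,guard=3))
print(((T.current_ee_pos()-M)@F).round(4),T.current_wrist_force().round(2))
gripper_to(.005,15)
print("open",T.current_opening(),T.current_finger_force(),T.current_wrist_force().round(2))
im=vision.snapshot("wrist"); cv2.imwrite("pics/w2.png",im[:,:,::-1]); print(T.current_t())
E
```

```text
free [ 0.12 -0.07  0.61]
False False
[-0.047   0.001   0.0268] [-0.08  0.5   0.09]
open 0.004779574995132613 0.0 [ 0.76  0.2  -0.78]
6.0917
```

View pics/w2.png

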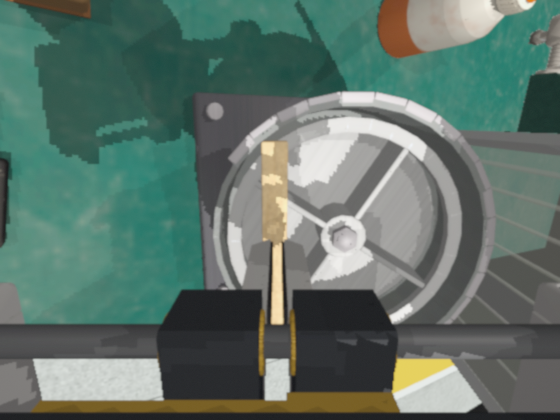

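Run:
```python
from h import *
print(TIP)
im=vision.snapshot("wrist"); cal=vision.get_calibration("wrist")
for n in ["mouth","offcut_mid"]:
    print(n,[(np.round(d["at"],4).tolist(),((d["at"]-M)@F).round(4).tolist(),round(d["score"],2)) for d in models.mark_of(n,"wrist")[:2]])
print(proj([M+F@[-.047,0,.002],M+F@[-.0468,.065,.012],M],cal).round(0).tolist())
print(r.move_l(tip(-.047,.001,-.010),vel=.03,guard=3))
print(((T.current_ee_pos()-M)@F).round(4),T.current_wrist_force().round(2))
```

```text
0.025
mouth [([0.5944, -0.2725, 0.1302], [-0.0004, -0.0005, -0.0004], 0.62)]
offcut_mid []
[[279.0, 239.0], [280.0, 141.0], [348.0, 238.0]]
False
[-0.0471  0.0011  0.0148] [ 0.02 -0.25  0.36]
```

Run:
```python
from h import *
im=vision.snapshot("wrist"); s=vision.snapshot("side")
cv2.imwrite("pics/w3.png",np.hstack([cv2.resize(im[80:330,150:500],None,fx=1.1,fy=1.1),cv2.resize(s[200:380,230:400],(260,275))])[:,:,::-1])
```

```text
(no output)
```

View pics/w3.png

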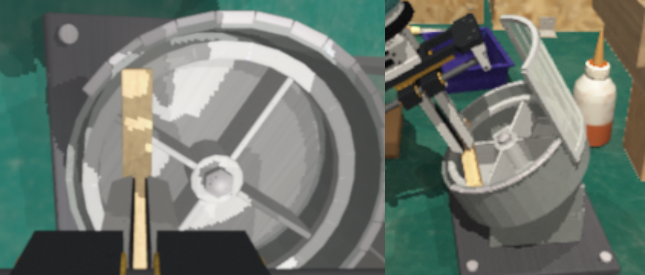

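Run:
```python
from h import *
print(T.current_opening(),T.current_finger_force(),T.current_wrist_force())
e=T.current_ee_pos(); A=mat(T.current_tool_rot()); print("axis err",A[:,2]@F[:,2])
s=vision.snapshot("side"); cal=vision.get_calibration("side")
t=e+A[:,2]*TIP
print("tip px",proj([t,M+F@[-.047,.065,.006],M+F@[-.047,-.065,.006],M],cal).round(1).tolist())
c=s[240:370,240:370]; cv2.imwrite("pics/s4.png",cv2.resize(c,(780,780//1),interpolation=cv2.INTER_CUBIC)[:600,:,::-1])
```

```text
0.004598911755863389 0.0 [0.21263162 0.12013508 0.1485833 ]
axis err -0.9999999990956233
tip px [[288.8, 305.1], [280.8, 280.3], [289.6, 322.3], [308.3, 290.4]]
```

View pics/s4.png

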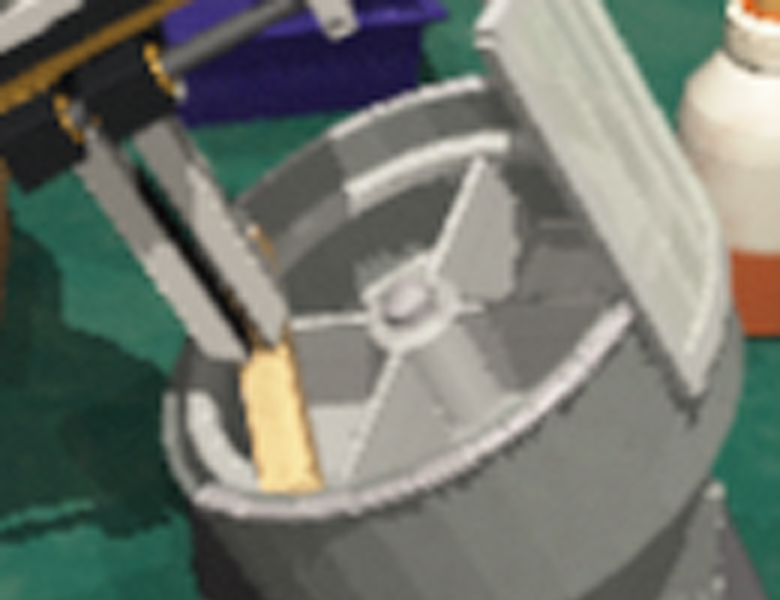

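Run:
```python
from h import *
cal=vision.get_calibration("side")
for z in (-.01,0,.01,.02): print(z,proj([M+F@[-.047-.009,0.001,z],M+F@[-.047+.009,0.001,z],M+F@[-.047,-.007,z]],cal).round(1).tolist())
print(T.current_ee_pos(),T.current_joints())
cw=vision.get_calibration("wrist"); A=mat(T.current_tool_rot()); print(A.T@(cw["position"]-T.current_ee_pos()))
```

```text
-0.01 [[284.6, 307.3], [292.9, 303.0], [289.3, 307.7]]
0 [[282.1, 303.6], [290.5, 299.3], [286.8, 304.1]]
0.01 [[279.6, 300.0], [288.0, 295.6], [284.3, 300.4]]
0.02 [[277.0, 296.3], [285.5, 291.9], [281.8, 296.6]]
[ 0.54647674 -0.27585067  0.12038843] [-0.85017467  0.22934738  1.95087662  0.64235793  0.74600217 -1.38268844]
[ 0.07474938 -0.00125642 -0.17971988]
```

Run:
```python
from h import *
print(r.move_l(tip(-.047,.001,-.024),vel=.02,guard=2.5))
print(((T.current_ee_pos()-M)@F).round(4)-[0,0,TIP],T.current_wrist_force().round(2), T.current_opening(),T.current_t())
```

```text
True
[-0.0468  0.0006 -0.0142] [-1.43 -0.25  3.82] 0.004693542055893498 7.325
```

```bash
sed -i 's/^TIP=.*/TIP=-.0012  # measured by touching the offcut top; nose_length is 26 mm off/' h.py
python3 - <<'E'
from h import *
r.move_l(tip(-.048,.001,.022),vel=.1)
gripper_to(.040,15)
print(r.move_l(tip(-.048,.001,.002),vel=.03,guard=3))
print(((T.current_ee_pos()-M)@F).round(4),T.current_wrist_force().round(2))
gripper_to(.005,15)
print("open",T.current_opening(),T.current_finger_force(),T.current_wrist_force().round(2),T.current_t())
E
```

```text
False
[-0.0479  0.001   0.0008] [ 0.05 -0.19  0.35]
open 0.015840460095044452 15.000280290842056 [-0.49 -0.02  0.89] 9.6167
```

Run:
```python
from h import *
from scipy.optimize import minimize
r.move_l(tip(-.048,.001,.16),vel=.15)
print("open",T.current_opening(),T.current_finger_force(),T.current_wrist_force().round(2),T.current_t())
D=[]
for c in ("scene","side"):
    im=vision.snapshot(c); cal=vision.get_calibration(c); g=models.regions_of("tray",c)[0]
    D.append((cal,g["pixels"].astype(np.uint8))); print(c,g["score"],g["pixels"].sum())
    cv2.imwrite(f"pics/{c}5.png",im[:,:,::-1])
S=4
def sil(p,cal):
    sg=np.array([[1,1],[1,-1],[-1,-1],[-1,1]])
    b=np.vstack([np.c_[sg*[.070,.085],np.full(4,.054)],np.c_[sg*[.058,.072],np.zeros(4)]])
    P=b@R.from_euler('z',p[2]).as_matrix().T+[p[0],p[1],0]
    m=np.zeros((420*S,560*S),np.uint8)
    cv2.fillConvexPoly(m,cv2.convexHull(np.round(proj(P,cal)*S+S/2).astype(np.int32)),1); return m
B=[cv2.resize(m,None,fx=S,fy=S,interpolation=0) for _,m in D]
def f(p): return sum(1-(lambda a:(a&b).sum()/(a|b).sum())(sil(p,cal)) for (cal,_),b in zip(D,B))
best=min((minimize(f,[.554,.135,y],method="Nelder-Mead",options=dict(initial_simplex=[[.554,.135,y],[.560,.135,y],[.554,.141,y],[.554,.135,y+.15]])) for y in (-.6,-.2,.2,.6)),key=lambda s:s.fun)
print(best.x,np.degrees(best.x[2]),best.fun)
```

```text
open 0.015690366180517223 14.999937415122986 [ 0.3   0.02 -0.42] 10.8167
scene 0.68 2277
side 0.79 1996
[0.55652497 0.13346429 0.23318174] 13.360329419549686 0.11716846982210016
```

Run:
```python
from h import *
c=np.array([.555,.1342]); 
def down(t):
    x=np.array([np.cos(t),np.sin(t),0]); z=np.array([0,0,-1.]); return wxyz(np.column_stack([x,np.cross(z,x),z]))
opts=[]
for a in (73,133,253,313):
    j=inverse_kinematics([*c,.18+TIP],down(np.radians(a)))
    if j is not None: opts.append((abs(np.array(j)-T.current_joints()).max(),a))
print(sorted(opts)); a=min(opts)[1]
r.move_to([*c,.16+TIP],down(np.radians(a)))
r.move_l([*c,.04+TIP],vel=.15)
print(r.move_l([*c,-.004+TIP],vel=.03,guard=2.5),T.current_ee_pos(),T.current_wrist_force().round(2))
gripper_to(.030)
print(T.current_opening(),T.current_finger_force())
r.move_l([*c,.12+TIP],vel=.15)
im=vision.snapshot("wrist"); cv2.imwrite("pics/w6.png",im[:,:,::-1])
for n in ["offcut_mid","tray"]:
    print(n,[(np.round(d["at"],4).tolist(),round(d["score"],2)) for d in models.mark_of(n,"wrist")[:2]])
print(T.current_t())
```

```text
[(np.float64(1.1094089730661667), 133), (np.float64(1.7164408950678114), 73), (np.float64(3.810835997461006), 313)]
True [0.55485369 0.1341614  0.00363073] [0.39 0.12 1.82]
0.029973418147710706 0.0
offcut_mid [([0.5541, 0.1321, 0.0128], 0.55)]
tray [([0.5528, 0.1417, -0.0001], 0.97)]
16.1583
```

View pics/w6.png

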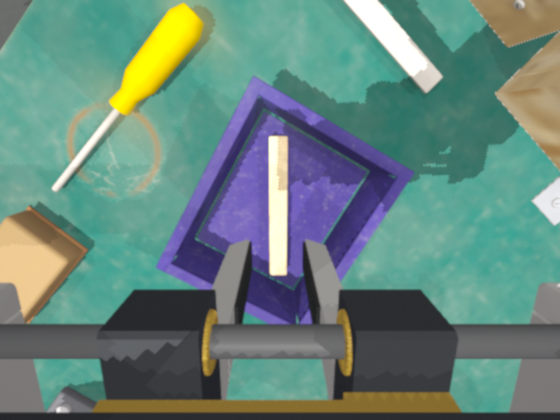

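Run:
```python
from h import *
gripper_to(0.0,20)
e=T.current_ee_pos(); r.move_l([e[0],e[1],.22],vel=.25)
r.move_to(tip(-.05,0,.17),wxyz(toolR(F)))
cal=vision.get_calibration("wrist"); im=vision.snapshot("wrist")
print([(((d["at"]-M)@F).round(4).tolist(),round(d["score"],2)) for d in models.mark_of("mouth","wrist")[:2]])
v=rectify(im,cal,M,F,-.002)
cv2.drawMarker(v,(250,250),(255,0,0),0,14,1)
for rr in (.079,.070): cv2.circle(v,(250,250),int(rr*2500),(255,0,0),1)
cv2.imwrite("pics/rect7.png",v[:,:,::-1]); print(T.current_t(),T.current_opening())
```

```text
[([-0.0007, -0.0004, 0.0018], 0.6)]
19.025 0.0005175467984459669
```

View pics/rect7.png

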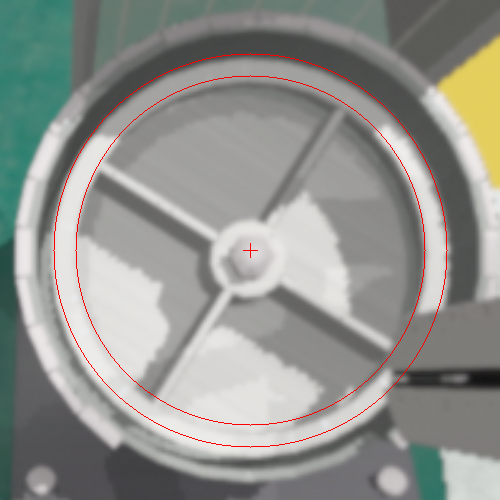

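```bash
cat >> h.py <<'E'
def chord(phi,d,s,z): # ccw chord at distance d in direction phi
    c,n=np.cos(phi),np.sin(phi)
    return tip(d*c-s*n, d*n+s*c, z)
E
python3 - <<'E'
from h import *
phi=np.radians(165); q=wxyz(toolR(F,np.radians(75))); d=.038
print(inverse_kinematics(chord(phi,d,-.033,.13),q))
r.move_to(chord(phi,d,-.033,.13),q)
r.move_l(chord(phi,d,-.033,.015),vel=.15)
hit=r.move_l(chord(phi,d,-.033,-.022),vel=.05,guard=2.5)
print(hit,((T.current_ee_pos()-M)@F).round(4),T.current_wrist_force().round(2))
if not hit:
    r.move_l(chord(phi,d,.045,.012),vel=.18); print(T.current_t())
    r.move_l(chord(phi,d,.03,.10),vel=.25)
    print(T.current_wrist_force().round(2))
for i in range(3):
    t=T.current_t(); im=vision.snapshot("side"); np.save(f"f{i}.npy",im); print(t); r.hold(.15)
E
```

```text
[-0.87365777  0.03104784  1.88368374  0.52087199  0.9801545  -2.5228956 ]
False [-0.0281  0.0417 -0.0232] [0.54 0.54 0.07]Traceback (most recent call last):
  File "<stdin>", line 9, in <module>
plant.PlanningError: the arm cannot follow that straight line within its joint ranges
```

```bash
cat > push.py <<'E'
from h import *
phi=np.radians(165); d=.038
for deg in (75,70,65,60,55,50,45):
    q=wxyz(toolR(F,np.radians(deg)))
    J=[inverse_kinematics(chord(phi,d,s,z),q) for s,z in ((-.033,-.022),(.006,-.005),(.045,.012),(.03,.1))]
    if all(j is not None for j in J) and min(j[5] for j in J)>-2.62: break
print(deg,[round(j[5],2) for j in J])
r.move_l(chord(phi,d,-.033,.05),vel=.15)
r.move_to(chord(phi,d,-.033,.05),q)
hit=r.move_l(chord(phi,d,-.033,-.022),vel=.08,guard=2.5)
print(hit,((T.current_ee_pos()-M)@F).round(4),T.current_wrist_force().round(2))
if not hit:
    r.move_l(chord(phi,d,.045,.012),vel=.18); print(T.current_t())
    r.move_l(chord(phi,d,.03,.10),vel=.25)
for i in range(3):
    print(T.current_t()); im=vision.snapshot("side"); np.save(f"f{i}.npy",im); r.hold(.1)
E
python3 push.py
```

```text
65 [np.float64(-2.46), np.float64(-2.51), np.float64(-2.55), np.float64(-2.47)]
False [-0.0278  0.0415 -0.0229] [-0.16  0.59 -0.46]
24.55
25.0583
25.2083
25.3583
```

```bash
cat > spin.py <<'E'
from h import *
import sys
def run(n,dt,cam="side"):
    t=[];p=[];cal=vision.get_calibration(cam)
    for i in range(n):
        t.append(T.current_t()); im=vision.snapshot(cam)
        v=rectify(im,cal,M,F,-.002,n=400).mean(2).astype(np.float32)
        pol=cv2.warpPolar(v,(200,360),(200,200),200,0)[:,60:130]  # rows: clockwise from right
        p.append(pol-cv2.GaussianBlur(pol,(1,61),0)); 
        if dt: r.hold(dt)
    p=np.array(p); p=p-np.median(p,0) if n>8 else p
    # rows angle: image right=-y, clockwise in image = clockwise seen into the mouth
    ph=[-np.angle(np.fft.fft(q.mean(1))[4])/4 for q in p]
    return np.array(t),np.unwrap(np.array(ph),period=np.pi/2), np.abs(np.diff(p,axis=0)).mean((1,2))
if __name__=="__main__":
    t,a,m=run(int(sys.argv[1]),float(sys.argv[2]))
    print(np.c_[t,np.r_[0,np.diff(a)/np.diff(t)],np.r_[0,m]].round(2).tolist())
E
python3 spin.py 16 0
```

```text
[[25.51, 0.0, 0.0], [25.56, -6.88, 12.1], [25.61, -7.28, 10.96], [25.66, -7.56, 9.83], [25.71, -3.98, 12.7], [25.76, -5.59, 12.96], [25.81, -6.54, 12.06], [25.86, -6.8, 11.1], [25.91, -5.24, 9.9], [25.96, -6.52, 11.43], [26.01, -4.86, 13.32], [26.06, -5.37, 12.55], [26.11, -6.65, 10.84], [26.16, -7.97, 10.7], [26.21, -5.15, 10.22], [26.26, -2.95, 12.82]]
```

Run:
```python
from spin import *
r.hold(7)
for k in range(6):
    t,a,m=run(4,0.1); print(t[0].round(2),m.round(2)); 
    if m.max()<1.0: break
    r.hold(2)
```

```text
33.31 [0.56 0.59 0.59]
```

Run:
```python
from spin import *
r.hold(2); t,a,m=run(3,2.0); print(t.round(2),m.round(2),a.round(3))
vision.snapshot("side")
for n in ("offcut_mid","tray"): print(n,[(d["at"].round(3).tolist() if hasattr(d["at"],"round") else d["at"],round(d["score"],2)) for d in models.mark_of(n,"side")[:1]])
print(T.current_wrist_force().round(2))
if m.max()<.8: r.sign_off(); print("signed off")
```

```text
[35.91 37.96 40.01] [0.56 0.56] [-0.264 -0.265 -0.265]
offcut_mid [([0.5562, 0.1326, 0.0072], 0.67)]
tray [([0.552, 0.1337, 0.0035], 0.2)]
[ 0.38 -0.75 -0.62]
the job is handed in; nothing more can be done
signed off
```

The job is handed in at about 40 s: the offcut lies flat in the tray, and one push ran the wheel untouched at about 6 rad/s for well over a turn before it stopped. The first grasp closed above the offcut, because the fingertips sit about 26 mm short of the stated nose length, and worked once I corrected for that; no verdict was shown.

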